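Turn the stock tags so only full bins show the ring

ROBOT

A 7-joint arm with a two-finger parallel gripper is mounted at the origin on a cart in front of the work surface, level with it; the furniture and walls round the work are solid. World frame = base frame: x ahead of the robot, y to its left, z up, the work surface at z = 0. Lengths are in m, angles in rad, forces in N, time in s.
With the tool pointing down it reaches from about 0.4 to 0.85 m from the base axis. Payload 6.9 kg.
Tool frame: the origin (TCP) lies midway between the tips of the shut fingers; the grasp point (between the pads) lies behind it (ctrl.pinch_z is the z of the grasp point in the tool frame, in m); z points along the fingers, y is the direction in which the jaws open and shut (so a half turn about z gives the same grasp; the last joint's range is limited). The gripper opens to 85 mm and grips with 20 to 120 N. Pads are 22 mm wide; open, the fingers measure 114 mm over their backs; the gripper's body (76 mm by 85 mm) begins 54 mm behind the grasp point. The pads swing forward as they close: fully open they stand 13 mm farther back than shut.
Start: joints at [1.214, 0.507, -0.238, 1.5, 0.126, 1.149, -0.155], TCP at [0.279, -0.559, 0.231] pointing down, gripper open.
Joint ranges: [-3.08, 3.08], [-0.24, 2.05], [-1.43, 1.35], [0, 2.5], [-1.52, 4.66], [0.17, 1.96], [-2.89, 2.89]. Speed limits (rad/s): [2.39, 2.39, 3.14, 3.14, 3.14, 3.14, 3.14].

INTERFACE

Orientations are given as a unit quaternion [w, x, y, z].
In Python, from station import ctrl, get_state, vision, ticket, models gives the robot as it stands. Calls block until the motion is done:
- ctrl.movep(position, orientation): joint-space move of the TCP to a pose.
- ctrl.movel(position, frame=None, max_speed=0.15): straight line of the TCP; frame=None keeps the orientation; max_speed is the mean speed in m/s.
- ctrl.set_joints(angles): joint-space move.
- ctrl.ungrasp() and ctrl.close_gripper(force=None): open the fingers fully, or close them until they stop; force is the grip in N (None keeps the last).
- ctrl.pause(seconds).
- ctrl.ik(position, orientation): joint angles nearest the present ones, or None.
- get_state(): the state.
- vision.grab_frame(name): name is "side" or "top"; returns (picture, depth): 384x512x3 uint8, blue, green, red; 384x512 float32, m along the optical axis (not along the pixel's ray), 0 where there is no reading.
- vision.camera_info(name): a dict with "mtx" (3x3 intrinsics, pixels), "R" (3x3) and "t" (3): a world point X has camera coordinates R X + t. Camera axes: x right, y down, z forward; pixel columns grow to the right and rows downward; lengths in m; the calibration is good to about 2 mm. A picture is of the moment at which its call begins. camera_info takes no time and is no camera call.
A pose or a line that the arm cannot do raises ctrl.Unreachable and nothing moves.
- ticket.close_job(): hands the job in, once; it reports no verdict.
Trained networks look in the newest picture that a camera, given by its name, has taken for a name from the list of things; names that differ only in an ending like _2 or _b are one class to them, and where a whole thing is asked for, a point or a joint stands for the part that bears it (a point fixed in the world has none). Each returns a list of dicts, best first, with "p" (0 to 1); they miss things now and then, are a little off and sometimes report something else, mostly with a low value. They report only what shows in the picture. A call takes as long as a camera call. They do not tell look-alikes from the thing itself.
- models.recognise(camera, target): "point" ([column, row] in pixels, amid what is visible of it).
- models.masks_of(camera, target): "mask" (384x512 bool, what is visible of it) and "point" ([column, row] in pixels, amid what is visible of it).
The state is a dict: "time": time; "qpos": joint angles; "qd": joint speeds; "tau": joint torques, N m; "tcp_pos": TCP position; "eef_rot": TCP orientation; "contact_force": force on the tool from outside, world axes, zero at the start; "wrist_torque": the same for the moment, N m; "width": finger opening in m.
Only numpy, scipy, OpenCV 4.12 (cv2) and the standard library are available. Lean on these libraries where they do the work, as an engineer would, in place of code of your own. Each camera call takes 0.05 s, during which the arm holds its last target. There are 200 camera calls.

TASK

The hinged tag in front of each stock bin turns over like a page. With a fingertip, gently push over, all the way, the tags that are wrong, so that the tag of every bin filled to its rim shows its ring face to the robot and the tag of every empty or nearly empty bin shows its bar face. Leave the bins and the other things on the bench where they stand, and do not pinch or force the tags.

Things in the scene. Friction and masses are not known exactly. Their poses are not given: they have to be found in the camera images.
- board: flat grey board lying on the bench, 200 mm (its x, away from the robot at yaw 0) x 580 mm (its y) x 10 mm thick, fixed, origin at the centre of its underside; four posts stand on it in a row along its y, 140 mm apart, 55 mm before its middle line, and a stock bin stands behind each post (bin centre 95 mm behind the post along the board's x)
- bin_pads: loose open grey stock bin, 98 mm deep (x) x 112 mm wide (y) x 60 mm high, walls 4 mm, origin at the centre of its underside, standing on the board behind one of the posts; FULL: note pads stacked up to its rim
- bin_notes: loose open grey stock bin, 98 mm deep (x) x 112 mm wide (y) x 60 mm high, walls 4 mm, origin at the centre of its underside, standing on the board behind one of the posts; FULL: sticky-note pads stacked up to its rim
- bin_last: loose open grey stock bin, 98 mm deep (x) x 112 mm wide (y) x 60 mm high, walls 4 mm, origin at the centre of its underside, standing on the board behind one of the posts; NOT full: a single 10 mm sticky-note pad on its floor
- bin_bare: loose open grey stock bin, 98 mm deep (x) x 112 mm wide (y) x 60 mm high, walls 4 mm, origin at the centre of its underside, standing on the board behind one of the posts; NOT full: empty
- post_1 (a point): on the axis of an upright 8 mm steel post (top 105 mm above the bench) at mid-height of its tag, 65 mm above the bench. The tag: upright white plate from 7 to 65 mm off the axis, 4 mm thick, 37 to 93 mm above the bench, dark 38 mm ring on one face, dark 38x10 mm bar on the other. The post's place in the row varies; it belongs to the bin straight behind it
- post_2 (a point): on the axis of an upright 8 mm steel post (top 105 mm above the bench) at mid-height of its tag, 65 mm above the bench. The tag: upright white plate from 7 to 65 mm off the axis, 4 mm thick, 37 to 93 mm above the bench, dark 38 mm ring on one face, dark 38x10 mm bar on the other. The post's place in the row varies; it belongs to the bin straight behind it
- post_3 (a point): on the axis of an upright 8 mm steel post (top 105 mm above the bench) at mid-height of its tag, 65 mm above the bench. The tag: upright white plate from 7 to 65 mm off the axis, 4 mm thick, 37 to 93 mm above the bench, dark 38 mm ring on one face, dark 38x10 mm bar on the other. The post's place in the row varies; it belongs to the bin straight behind it
- post_4 (a point): on the axis of an upright 8 mm steel post (top 105 mm above the bench) at mid-height of its tag, 65 mm above the bench. The tag: upright white plate from 7 to 65 mm off the axis, 4 mm thick, 37 to 93 mm above the bench, dark 38 mm ring on one face, dark 38x10 mm bar on the other. The post's place in the row varies; it belongs to the bin straight behind it
- tag_1 (a joint): angle of the tag on post_1, rad. 0, left stop: it points to the board's +y and 25 deg toward the robot, BAR face to the robot; 2.27, right stop: to -y and 25 deg toward the robot, RING face to the robot. Direction seen from above: board x axis turned counterclockwise by 115 deg + this. 0.5 N turns it, it stays where left; there is room for a finger behind it
- tag_2 (a joint): angle of the tag on post_2, rad. 0, left stop: it points to the board's +y and 25 deg toward the robot, BAR face to the robot; 2.27, right stop: to -y and 25 deg toward the robot, RING face to the robot. Direction seen from above: board x axis turned counterclockwise by 115 deg + this. 0.5 N turns it, it stays where left; there is room for a finger behind it
- tag_3 (a joint): angle of the tag on post_3, rad. 0, left stop: it points to the board's +y and 25 deg toward the robot, BAR face to the robot; 2.27, right stop: to -y and 25 deg toward the robot, RING face to the robot. Direction seen from above: board x axis turned counterclockwise by 115 deg + this. 0.5 N turns it, it stays where left; there is room for a finger behind it
- tag_4 (a joint): angle of the tag on post_4, rad. 0, left stop: it points to the board's +y and 25 deg toward the robot, BAR face to the robot; 2.27, right stop: to -y and 25 deg toward the robot, RING face to the robot. Direction seen from above: board x axis turned counterclockwise by 115 deg + this. 0.5 N turns it, it stays where left; there is room for a finger behind it
- stamp: wooden office stamp with a knob handle, 28x44x80 mm, stands upright beyond the left end of the board; loose, to be left alone
- tape_dispenser: small clear tape dispenser, 45x55x20 mm, lies beyond the right end of the board; loose, to be left alone
- pen: blue pen, 139 mm long, 11 mm high, lies on the bench in front of the board; loose, to be left alone
- desk_stapler: red desk stapler, 135x34x41 mm, lies on the bench in front of the board's right half; loose, to be left alone
Things that resemble listed ones, but are neither listed nor needed, are in the scene too. Leave any orange look-alike of the bin_bare alone.

How it is judged:
By the outcome, as a careful person would: the job done as asked, in the order asked, and still so for the second after the job is handed in, with the robot touching nothing.
It also fails if it takes over 43 s, if anything falls off the work surface, if the arm or the gripper's body presses on something with over 40 N, if the wrist force passes 120 N, or if a joint passes its speed limit or range.

## Working session

There is one attempt and no reset: what is moved stays moved. The work goes in short steps, each a Python script; the robot and the scene stay as the last script left them, time stands still between calls to the robot, and variables do not carry over. Pictures are saved under pics/ and viewed, about 8 in all and at most 12, crops included, and the job is handed in when it is done.

```bash
ls; mkdir -p pics; python3 - <<'E'
from station import ctrl,get_state,vision
import cv2,numpy as np
for n in("side","top"):
    p,d=vision.grab_frame(n); cv2.imwrite(f"pics/{n}0.png",cv2.resize(p,(768,576))); np.save(f"{n}_d.npy",d)
    c=vision.camera_info(n); print(n,c["mtx"].tolist(),(-c["R"].T@c["t"]).round(3),c["R"].round(3).tolist())
s=get_state();print(s["time"],s["tcp_pos"],s["eef_rot"],ctrl.pinch_z)
E
```

```text
pics
side [[376.54198700134805, 0.0, 249.5113138934372], [0.0, 376.54198700134805, 196.48044391638354], [0.0, 0.0, 1.0]] [0.016 0.354 0.876] [[-0.539, -0.843, 0.006], [-0.671, 0.425, -0.608], [0.51, -0.331, -0.794]]
top [[353.94978878527377, 0.0, 255.2719039089091], [0.0, 353.94978878527377, 197.70867429616965], [0.0, 0.0, 1.0]] [0.289 0.013 1.169] [[-0.061, -0.998, -0.004], [-0.973, 0.06, -0.225], [0.225, -0.01, -0.974]]
0.1 [ 0.27876604 -0.55887538  0.23052636] [-7.96032446e-04  9.73347741e-01  2.29332742e-01 -1.87889079e-04] -0.0187
```

View pics/side0.png

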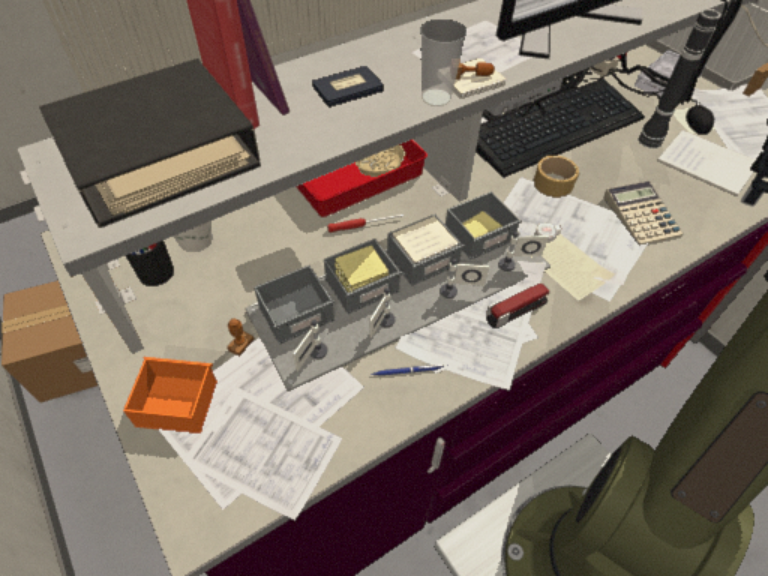

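View pics/top0.png

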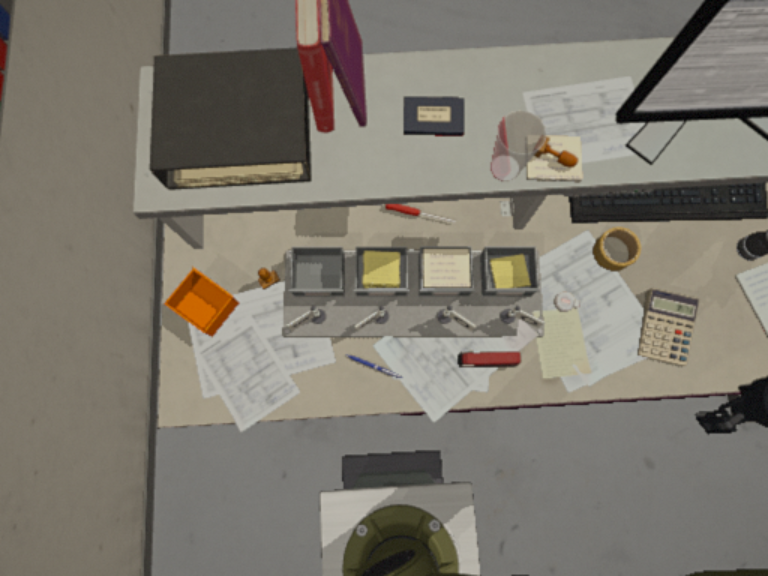

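The row from left to right: bin 1 is empty with its tag left (bar). Bin 2 holds yellow notes up high, tag left. Bin 3 holds pads, tag right (ring). Bin 4 has a low yellow pad, tag right (ring). The orange look-alike is at (200,300) in the top view. Next I'll measure.

```bash
cat >h.py <<'E'
from station import ctrl,get_state,vision,ticket,models
import cv2,numpy as np
def cloud(n,d):
    c=vision.camera_info(n);K=c["mtx"];v,u=np.mgrid[:384,:512]
    P=np.stack([(u-K[0,2])/K[0,0]*d,(v-K[1,2])/K[1,1]*d,d],-1)
    return (P-c["t"])@c["R"]
def proj(n,X):
    c=vision.camera_info(n);p=c["mtx"]@(c["R"]@np.asarray(X,float)+c["t"]);return p[:2]/p[2]
def ray(n,uv,z):
    c=vision.camera_info(n);d=c["R"].T@np.linalg.solve(c["mtx"],[uv[0],uv[1],1]);o=-c["R"].T@c["t"]
    return o+d*(z-o[2])/d[2]
E
python3 - <<'E'
from h import *
for n in("top","side"):
    p,d=vision.grab_frame(n);W=cloud(n,d)
    for t in("bin_pads","bin_notes","bin_last","bin_bare","post_1","tag_1","board","desk_stapler"):
        for m in models.masks_of(n,t):
            if m["p"]<.3: continue
            k=m["mask"]&(d>0);q=W[k]
            if len(q): print(n,t,round(m["p"],2),np.round(m["point"]),k.sum(),q.mean(0).round(3),"z5/50/98",np.percentile(q[:,2],[5,50,98]).round(3),"x",np.percentile(q[:,0],[2,98]).round(3),"y",np.percentile(q[:,1],[2,98]).round(3))
    if n=="top":
        c=p[155:235,180:370];cv2.imwrite("pics/crop1.png",cv2.resize(c,None,fx=4,fy=4,interpolation=2))
        # shelf height/edge
        q=W[(W[...,2]>.12)&(W[...,0]>.4)&(W[...,0]<1.2)];print("shelf",np.percentile(q,[1,50,99],axis=0).round(3))
E
```

```text
top bin_pads 0.98 [299. 181.] 1141 [ 0.594 -0.134  0.068] z5/50/98 [0.039 0.071 0.077] x [0.548 0.647] y [-0.191 -0.081]
top bin_notes 0.74 [303. 214.] 181 [ 0.491 -0.147  0.054] z5/50/98 [0.011 0.056 0.104] x [0.466 0.519] y [-0.184 -0.118]
top bin_notes 0.65 [253. 182.] 1179 [0.603 0.003 0.057] z5/50/98 [0.013 0.07  0.076] x [0.556 0.656] y [-0.051  0.057]
top bin_last 0.7 [340. 178.] 1221 [ 0.594 -0.279  0.036] z5/50/98 [0.014 0.025 0.072] x [0.539 0.639] y [-0.331 -0.22 ]
top bin_bare 0.95 [211. 183.] 1203 [0.62  0.144 0.032] z5/50/98 [0.011 0.018 0.073] x [0.565 0.664] y [0.086 0.196]
top bin_bare 0.95 [132. 201.] 1219 [0.567 0.402 0.021] z5/50/98 [0.002 0.008 0.063] x [0.499 0.626] y [0.331 0.462]
top post_1 0.69 [299. 213.] 152 [ 0.492 -0.143  0.056] z5/50/98 [0.013 0.061 0.105] x [0.468 0.516] y [-0.177 -0.118]
top post_1 0.65 [206. 212.] 172 [0.51  0.163 0.055] z5/50/98 [0.013 0.056 0.101] x [0.49  0.534] y [0.135 0.201]
top post_1 0.53 [344. 209.] 186 [ 0.485 -0.287  0.055] z5/50/98 [0.013 0.058 0.101] x [0.464 0.508] y [-0.322 -0.261]
top tag_1 0.56 [241. 214.] 76 [0.494 0
[... 1918 characters left out ...]
6]
side tag_1 0.73 [312. 180.] 271 [ 0.483 -0.156  0.068] z5/50/98 [0.044 0.07  0.093] x [0.464 0.503] y [-0.179 -0.129]
side tag_1 0.56 [250. 212.] 130 [0.493 0.035 0.071] z5/50/98 [0.044 0.072 0.094] x [0.477 0.509] y [0.009 0.062]
side tag_1 0.53 [204. 232.] 246 [0.503 0.175 0.068] z5/50/98 [0.04  0.07  0.094] x [0.487 0.52 ] y [0.146 0.203]
side board 0.62 [254. 217.] 4592 [0.515 0.001 0.01 ] z5/50/98 [0.007 0.01  0.014] x [0.457 0.645] y [-0.296  0.221]
side board 0.55 [206. 233.] 343 [0.506 0.166 0.058] z5/50/98 [0.014 0.061 0.102] x [0.488 0.523] y [0.135 0.203]
side desk_stapler 0.74 [346. 202.] 613 [ 0.397 -0.213  0.028] z5/50/98 [0.006 0.036 0.043] x [0.384 0.416] y [-0.279 -0.157]
```

View pics/crop1.png

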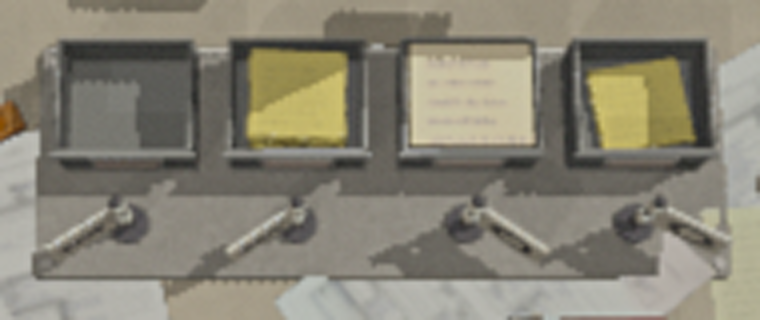

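```bash
python3 - <<'E'
from h import *
d=np.load("top_d.npy");W=cloud("top",d);d2=np.load("side_d.npy");W2=cloud("side",d2)
psi=-0.0635;ex=np.array([np.cos(psi),np.sin(psi)]);ey=np.array([-ex[1],ex[0]])
bins={"notes":(.605,.003),"last":(.588,-.276),"pads":(.597,-.136),"bare":(.6145,.141)}
for n,b in bins.items():
    pp=np.array(b)-.095*ex
    for w in(W,W2):
        k=(abs(w[...,:2]-pp).max(-1)<.03)&(w[...,2]>.096)&(w[...,2]<.112)
        k2=(np.hypot(*np.moveaxis(w[...,:2]-pp,-1,0))<.085)&(w[...,2]>.045)&(w[...,2]<.092)&((w[...,:2]-pp)@ex<.01)
        r=(w[k2][:,:2]-pp)@np.c_[ex,ey]; r=r[np.hypot(*r.T)>.03]
        print(n,pp.round(4),k.sum(),w[k].mean(0).round(4),"tag dir deg",np.degrees(np.arctan2(*r.mean(0)[::-1]))%360,np.hypot(*r.T).max().round(3),len(r))
ctrl_q=[0,np.cos(psi/2),np.sin(psi/2),0]
for n in("notes","last"):
    p=np.array(bins[n])-.095*ex
    q=ctrl.ik([*p,.2],ctrl_q);print(n,q if q is None else np.round(q,2))
E
```

```text
notes [0.5102 0.009 ] 9 [0.5121 0.0077 0.1039] tag dir deg 124.58768400749454 0.063 26
notes [0.5102 0.009 ] 13 [0.5104 0.0082 0.1018] tag dir deg 126.49202307989289 0.062 63
last [ 0.4932 -0.27  ] 11 [ 0.4938 -0.2736  0.1014] tag dir deg 243.8084662988773 0.064 51
last [ 0.4932 -0.27  ] 12 [ 0.4929 -0.2702  0.1026] tag dir deg 242.27182172656836 0.066 135
pads [ 0.5022 -0.13  ] 10 [ 0.5039 -0.1311  0.102 ] tag dir deg 236.5015888287385 0.063 42
pads [ 0.5022 -0.13  ] 11 [ 0.5014 -0.1307  0.1026] tag dir deg 235.50530476795933 0.066 143
bare [0.5197 0.147 ] 11 [0.5201 0.1482 0.1014] tag dir deg 123.07347662538034 0.063 44
bare [0.5197 0.147 ] 17 [0.5188 0.1481 0.102 ] tag dir deg 124.79243299168158 0.065 103
notes [ 0.24  0.38 -0.43  1.84  0.19  0.96 -1.9 ]
last [ 0.58  0.44 -0.18  1.72  0.09  1.   -1.27]
```

```bash
cat >>h.py <<'E'
psi=-0.0635;ex=np.array([np.cos(psi),np.sin(psi)]);ey=np.array([-ex[1],ex[0]])
Q=[0,np.cos(psi/2),np.sin(psi/2),0]
POST={"notes":np.array([.511,.008]),"last":np.array([.4933,-.2715])}
def at(post,deg,side,r,gap):
    """finger centre beside a tag pointing at deg (board frame); side +1 = ccw side"""
    a=np.radians(deg);u=np.array([np.cos(a),np.sin(a)]);n=side*np.array([-u[1],u[0]])
    h=.011*abs(n[0])+.0145*abs(n[1])+.002+gap
    b=r*u+h*n
    return POST[post]+b[0]*ex+b[1]*ey
def turn(post,d0,d1,z=.068,r=.045):
    side=1 if d1<d0 else -1
    p=at(post,d0,side,r,.012); print("over",p.round(3))
    ctrl.movep([*p,.19],Q)
    f0=np.array(get_state()["contact_force"])
    F=lambda:np.array(get_state()["contact_force"])-f0
    ctrl.movel([*p,z],max_speed=.15); print("down",F().round(2),get_state()["time"])
    for d in np.linspace(d0,d1,8):
        ctrl.movel([*at(post,d,side,r,0),z],max_speed=.08);print(round(d),F().round(2))
        if np.linalg.norm(F())>8: print("STOP");return
    for g in np.arange(-.001,-.0065,-.001):
        if np.linalg.norm(F()[:2])>2: break
        ctrl.movel([*at(post,d1,side,r,g),z],max_speed=.03);print("g",round(g,4),F().round(2))
    ctrl.movel([*at(post,d1,side,r,.015),z],max_speed=.1)
    q=get_state()["tcp_pos"];ctrl.movel([q[0],q[1],.19],max_speed=.2);print(get_state()["time"])
E
python3 - <<'E'
from h import *
ctrl.close_gripper(); print(get_state()["tcp_pos"],get_state()["width"])
turn("last",245,115)
p,d=vision.grab_frame("side");cv2.imwrite("pics/s1.png",cv2.resize(p[110:300,130:400],None,fx=2.8,fy=2.8,interpolation=2))
E
```

```text
[ 0.27896749 -0.55925231  0.23127992] 0.0004174478029324706
over [ 0.498 -0.325]
down [0.19 0.64 0.11] 3.9583
245 [0.41 0.22 0.6 ]
226 [-0.12 -0.64  0.41]
208 [ 0.04 -0.12  0.62]
189 [0.04 0.22 0.39]
171 [-0.5  -0.19  0.6 ]
152 [ 0.34 -0.61  0.47]
134 [-0.65  0.43  1.25]
115 [-0.77 -0.36  0.03]
g -0.001 [-0.38  0.23  0.42]
g -0.002 [ 0.14 -0.4   0.88]
g -0.003 [ 0.87 -0.67  1.  ]
g -0.004 [-0.46 -0.27 -0.19]
g -0.005 [-0.13 -0.29  1.27]
g -0.006 [-2.89 -0.4   1.58]
9.3
```

View pics/s1.png

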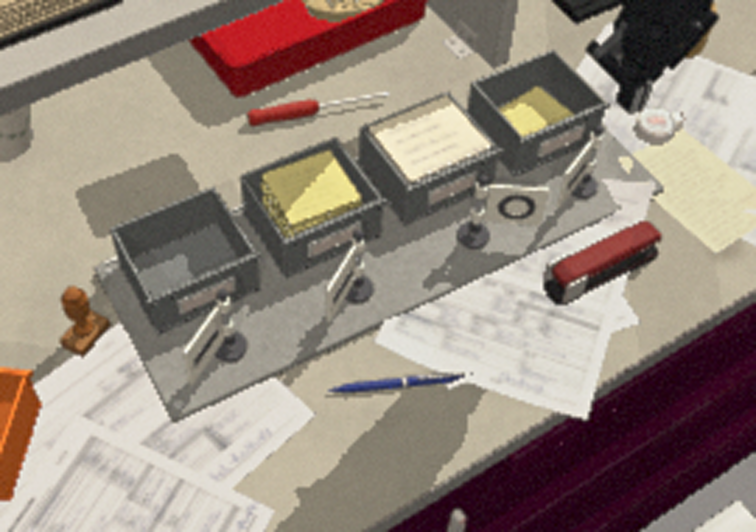

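Tag 4, at (582,165), now points left, and a stop contact of about 2.9 N was felt. Next is the notes tag at (345,275).

```bash
sed -i 's/-.0065,-.001/-.0105,-.001/' h.py; python3 - <<'E'
from h import *
turn("notes",115,245)
ctrl.movel([.36,-.25,.25],max_speed=.25)
cc=[]
for n,(a,b,c,e) in (("side",(110,300,130,400)),("top",(155,235,180,370))):
    p,d=vision.grab_frame(n);cc.append(cv2.resize(p[a:b,c:e],(740,300 if n=="top" else 500),interpolation=2))
    cv2.imwrite(f"pics/{n}2.png",cc[-1])
    W=cloud(n,d)
    for nm,pp in dict(bare=(.5195,.148),notes=POST["notes"],pads=(.5025,-.131),last=POST["last"]).items():
        k=(np.hypot(*np.moveaxis(W[...,:2]-pp,-1,0))<.075)&(W[...,2]>.045)&(W[...,2]<.092)
        r=(W[k][:,:2]-pp)@np.c_[ex,ey]; r=r[(np.hypot(*r.T)>.03)&(r[:,0]<.01)]
        print(n,nm,len(r),(np.degrees(np.arctan2(*np.median(r,0)[::-1]))%360).round(1))
print(get_state()["time"],get_state()["tcp_pos"])
E
```

```text
over [0.523 0.061]
down [ 0.99 -1.23  1.24] 11.5083
115 [ 0.76 -0.68  1.42]
134 [ 0.85  0.28 -0.2 ]
152 [ 0.73  0.68 -0.17]
171 [1.6  0.14 0.41]
189 [1.14 0.07 1.06]
208 [ 0.1  -0.2   0.44]
226 [0.21 1.06 1.17]
245 [0.83 0.5  0.43]
g -0.001 [ 0.56 -0.7  -0.24]
g -0.002 [ 0.66 -0.68  0.4 ]
g -0.003 [ 0.42 -0.08  0.89]
g -0.004 [ 0.36 -0.6   1.24]
g -0.005 [-1.38 -1.2   1.28]
g -0.006 [-2.83  1.1   1.9 ]
16.85
side bare 104 125.6
side notes 137 243.0
side pads 136 233.9
side last 55 116.7
top bare 40 123.4
top notes 34 244.1
top pads 43 235.4
top last 21 113.4
18.15 [ 0.36040824 -0.24874515  0.24959715]
```

View pics/side2.png

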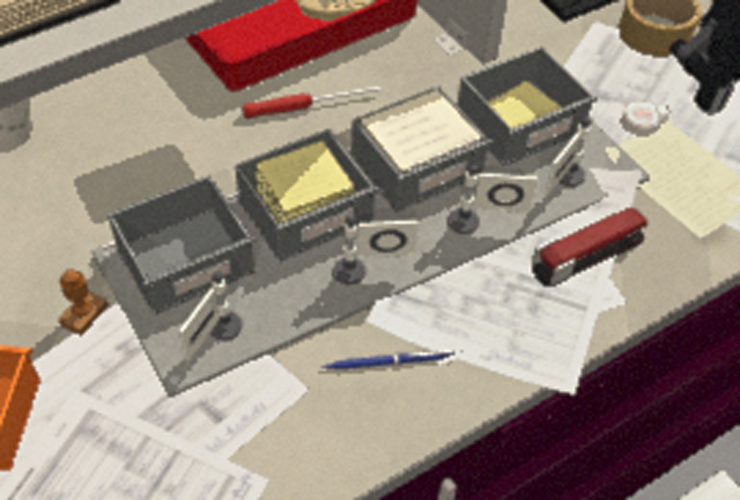

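View pics/top2.png

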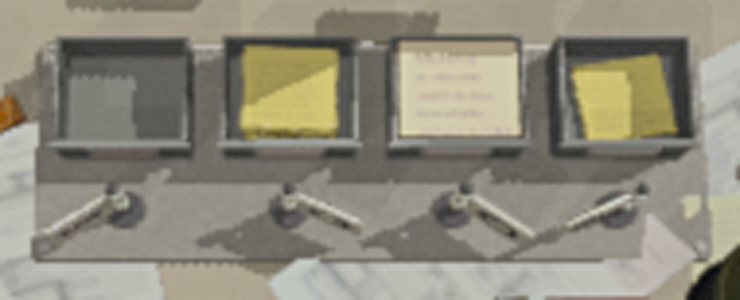

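The notes tag, at (388,238) in the side view, now shows its ring. The last tag, at (570,158), points left with its bar face to the robot. Bins and clutter haven't moved, and the gripper is clear.

```bash
python3 -c "
from station import ticket
print(ticket.close_job())"
```

```text
the job is handed in; nothing more can be done
None
```

I turned over the two wrong tags with the closed fingertip and handed the job in. The last clock reading before hand-in was 18.15 s of the 43 s allowed.

| Bin (left to right) | Fill | Tag before | Tag now | Last angle, side / top camera |
|---|---|---|---|---|
| bin_bare | empty | bar | bar, not touched | 126° / 123° |
| bin_notes | full | bar | ring, turned over | 243° / 244° |
| bin_pads | full | ring | ring, not touched | 234° / 235° |
| bin_last | single pad | ring | bar, turned over | 117° / 113° |

- **Turned tags:** both measure within about 2° of their stops (115° for bar, 245° for ring). I pushed each until the stop gave about 3 N of resistance.
- **Untouched tags:** these two measured about 8–11° short of their stops, and they read about the same before I started. I left them alone because they already show the right face.
- **Everything else:** in the final pictures the bins, the orange look-alike and the things on the bench are where they were, and the gripper is clear of everything.

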